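# Set the round cake rings on their cards

## Robot

A 7-joint arm with a two-finger parallel gripper is mounted at the origin on the work surface; the furniture and walls round the work are solid. World frame = base frame: x ahead of the robot, y to its left, z up, the work surface at z = 0. Lengths are in m, angles in rad, forces in N, time in s.
With the tool pointing down it reaches from about 0.4 to 0.875 m from the base axis. Payload 6.5 kg.
Tool frame: the origin (TCP) lies midway between the tips of the shut fingers; the grasp point (between the pads) lies 19 mm behind it; x points along the fingers, y is the direction in which the jaws open and shut, and the axes are right-handed (so a half turn about x gives the same grasp; the last joint's range is limited). The gripper opens to 85 mm and grips with 20 to 120 N. Pads are 22 mm wide; open, the fingers measure 114 mm over their backs; the gripper's body (76 mm by 85 mm) begins 54 mm behind the grasp point. The pads swing forward as they close: fully open they stand 13 mm farther back than shut.
Start: joints at [1.282, 0.536, -0.004, 1.538, 0.003, 1.067, -0.071], TCP at [0.144, -0.634, 0.231] pointing down, gripper open.
Joint ranges: [-2.7, 2.7], [-0.37, 2.16], [-1.27, 1.26], [0.24, 2.4], [-1.31, 4.45], [0.19, 1.91], [-2.76, 2.76]. Speed limits (rad/s): [2.39, 2.39, 3.14, 3.14, 3.14, 3.14, 3.14].

## Interface

Orientations are given as a 3x3 rotation matrix whose columns are the frame's x, y, z axes.
In Python, from bench import r gives the robot as it stands.
- The arm moves only by the tool move_arm, never from a script. Its argument "series" is a list of rows, each an object of numbers: "x", "y", "z": the shift along the tool's x, y, z in cm; "roll": the turn about the tool's x in rad. In form: [{"x": .., "y": .., "z": .., "roll": ..}, ...]. A call has exactly 10 rows; each row is the pose to reach, as a shift and turn from the pose commanded when the call began, along the tool's axes at that moment; what a row does not reach only later rows make up. A row lasts 1/8 s, in which the tool goes at most 62.5 mm and 10.7 degrees, less where a joint would pass 70% of its speed; a pose out of reach is approached as far as the arm can. A call with a gripper value outside its range is refused whole. "fingers" is the closure in counts, from 0 (fully open) to 255 (shut), set as the call begins (left out, the last holds). The fingers move at their own pace and stop on an object; "grip_force" is the grip in N (left out, the last holds). Time passes only in rows, so rows that repeat a pose let the fingers close, or fill a call up. It gives the time, the measured TCP pose, the force and the opening at its end, in the units of the state.
- r.get_obs(): the state, without advancing time (a new reading comes with each control period).
- r.read_camera(name): name is "scene" or "top"; returns a dict with "img" (480x640x3 uint8, red, green, blue), "fx", "fy", "cx", "cy" (pixels), "distortion" ([k1, k2, p1, p2, k3] as OpenCV has them; the pictures are not rectified), "R" (3x3) and "t" (3): a world point X has camera coordinates R X + t. Camera axes: x right, y down, z forward; pixel columns grow to the right and rows downward; lengths in m; the calibration is good to about 2 mm. A picture is of the moment at which its call begins. There is no depth.
- r.job_done(): hands the job in, once; it reports no verdict.
Trained networks look in a picture, given as the dict that the camera call returned (one of the last four; its "shot" number tells which), for a name from the list of things; names that differ only in an ending like _2 or _b are one class to them, and where a whole thing is asked for, a point or a joint stands for the part that bears it (a point fixed in the world has none). Each returns a list of dicts, best first, with "conf" (0 to 1); they miss things now and then, are a little off and sometimes report something else, mostly with a low value. They report only what shows in the picture. A call takes as long as a camera call. They do not tell look-alikes from the thing itself.
- r.search_frame(picture, name): "at" ([column, row] in pixels, amid what is visible of it).
- r.pinpoint(picture, name): "at" ([column, row] in pixels: a listed point, or the origin of a listed thing).
The state is a dict: "clock": time; "qpos": joint angles; "qd": joint speeds; "joint_efforts": joint torques, N m; "ee_pos": TCP position; "ee_rot": TCP orientation; "force": force on the tool from outside, world axes, zero at the start; "moment": the same for the moment, N m; "grip_width": finger opening in m.
Only numpy, scipy, OpenCV 4.12 (cv2) and the standard library are available. Lean on these libraries where they do the work, as an engineer would, in place of code of your own. Each camera call takes 0.05 s, during which the arm holds its last target.

## Task

Set out the round cake rings for filling: stand each of the four round steel rings in the middle of the brown card of its size, the smallest ring on the smallest card and so on up to the largest ring on the largest card. Leave the two square rings where they stand.

Things in the scene. Friction and masses are not known exactly. Their poses are not given: they have to be found in the camera images.
- ring_30_center (a point): Centre (half-way up, on the axis) of the round steel cake ring of 30 mm outer diameter: a plain open tube, 45 mm tall, 2.5 mm wall, z axis up along its axis; stands on the table, so the centre is 22.5 mm above its foot. Light (under 0.1 kg), rigid, may be gripped across its outside from any side.
- ring_42_center (a point): Centre (half-way up, on the axis) of the round steel cake ring of 42 mm outer diameter: a plain open tube, 45 mm tall, 2.5 mm wall, z axis up along its axis; stands on the table, so the centre is 22.5 mm above its foot. Light (under 0.1 kg), rigid, may be gripped across its outside from any side.
- ring_54_center (a point): Centre (half-way up, on the axis) of the round steel cake ring of 54 mm outer diameter: a plain open tube, 45 mm tall, 2.5 mm wall, z axis up along its axis; stands on the table, so the centre is 22.5 mm above its foot. Light (under 0.1 kg), rigid, may be gripped across its outside from any side.
- ring_66_center (a point): Centre (half-way up, on the axis) of the round steel cake ring of 66 mm outer diameter: a plain open tube, 45 mm tall, 2.5 mm wall, z axis up along its axis; stands on the table, so the centre is 22.5 mm above its foot. Light (under 0.1 kg), rigid, may be gripped across its outside from any side.
- card_58: Round brown card of 58 mm diameter, 3 mm thick, fixed to the table; the place of the 30 mm ring. Origin at the centre of the underside of its round part, z up; a pull tab 18 mm wide reaches 19 mm past the edge along its -x axis.
- card_70: Round brown card of 70 mm diameter, 3 mm thick, fixed to the table; the place of the 42 mm ring. Origin at the centre of the underside of its round part, z up; a pull tab 18 mm wide reaches 19 mm past the edge along its -x axis.
- card_82: Round brown card of 82 mm diameter, 3 mm thick, fixed to the table; the place of the 54 mm ring. Origin at the centre of the underside of its round part, z up; a pull tab 18 mm wide reaches 19 mm past the edge along its -x axis.
- card_94: Round brown card of 94 mm diameter, 3 mm thick, fixed to the table; the place of the 66 mm ring. Origin at the centre of the underside of its round part, z up; a pull tab 18 mm wide reaches 19 mm past the edge along its -x axis.
- square_a_center (a point): Centre (half-way up) of a square steel ring, 48 mm a side, 45 mm tall, 2.5 mm wall; one of two, to be left alone. Rings, squares and cards start at least 100 mm apart, centre to centre, and as far from two unlisted things among them: a round timer (62 mm across, 44 mm tall) and a roll of tape (100 mm, 25 mm tall). Taller equipment stands only at the back and sides.
- square_b_center (a point): Centre (half-way up) of a square steel ring, 48 mm a side, 45 mm tall, 2.5 mm wall; one of two, to be left alone. Rings, squares and cards start at least 100 mm apart, centre to centre, and as far from two unlisted things among them: a round timer (62 mm across, 44 mm tall) and a roll of tape (100 mm, 25 mm tall). Taller equipment stands only at the back and sides.
Mind the look-alikes: they are no part of the job. Leave any yellow look-alike of the part that bears ring_66_center alone. What is shaped like the part that bears ring_42_center but blue is not meant.

How it is judged:
At the end, for the whole second after the job is handed in: Each round ring stands upright (within 0.1 rad), at rest and released, flat on the card of its own size rank, its centre within 12 mm of the card's centre; both square rings are within 20 mm of where they started (horizontal distance between ring_30_center and card_58 below 0.012 m and height (world z) of ring_30_center between 0.022 and 0.03 m and (angle between ring_30_center's own z axis and vertical below 0.1 rad or angle between ring_30_center's own z axis and vertical above 3.04 rad) and linear speed of each of ring_30, ring_42, ring_54, ring_66 below 0.02 m/s and horizontal distance between ring_42_center and card_70 below 0.012 m and height (world z) of ring_42_center between 0.022 and 0.03 m and (angle between ring_42_center's own z axis and vertical below 0.1 rad or angle between ring_42_center's own z axis and vertical above 3.04 rad) and horizontal distance between ring_54_center and card_82 below 0.012 m and height (world z) of ring_54_center between 0.022 and 0.03 m and (angle between ring_54_center's own z axis and vertical below 0.1 rad or angle between ring_54_center's own z axis and vertical above 3.04 rad) and horizontal distance between ring_66_center and card_94 below 0.012 m and height (world z) of ring_66_center between 0.022 and 0.03 m and (angle between ring_66_center's own z axis and vertical below 0.1 rad or angle between ring_66_center's own z axis and vertical above 3.04 rad) and distance of each of square_a_center, square_b_center from where it was at the start of the episode below 0.02 m); the robot touches nothing.
It fails at once if a square ring is moved from its place by more than 20 mm (distance of any of square_a_center, square_b_center from where it was at the start of the episode above 0.02 m).
It also fails if it takes over 99 s, if anything falls off the work surface, if the arm or the gripper's body presses on something with over 40 N, if the wrist force passes 120 N, or if a joint passes its speed limit or range.

## Working session

There is one attempt and no reset: what is moved stays moved. The work goes in short steps, Python scripts to look and compute and a tool call to move; the robot and the scene stay as the last step left them, time stands still between calls to the robot, and variables do not carry over. Pictures are saved under pics/ and viewed, and the job is handed in when it is done.

Besides the shell and the picture viewer there is one more tool, called after "Emit:" as name([rows], argument=value, ...), one row to a line, values as JSON. move_arm: Moves the arm, as the interface text tells. Its arguments: {"type":"object","properties":{"series":{"type":"array","items":{"type":"object","properties":{"x":{"type":"number"},"y":{"type":"number"},"z":{"type":"number"},"roll":{"type":"number"}}}},"fingers":{"type":"number"},"grip_force":{"type":"number"}},"required":["series"]}

```bash
mkdir -p pics; ls
cat > h.py <<'E'
import numpy as np, cv2
from bench import r
def px2w(c,uv,z):
    K=np.array([[c['fx'],0,c['cx']],[0,c['fy'],c['cy']],[0,0,1.]])
    p=cv2.undistortPoints(np.array([[uv]],float),K,np.array(c['distortion'],float))[0,0]
    R=np.array(c['R']);t=np.array(c['t'])
    d=R.T@np.array([p[0],p[1],1]); o=-R.T@t
    return o+d*(z-o[2])/d[2]
def w2px(c,X):
    K=np.array([[c['fx'],0,c['cx']],[0,c['fy'],c['cy']],[0,0,1.]])
    R=np.array(c['R']);t=np.array(c['t'])
    return cv2.projectPoints(np.array([X],float),cv2.Rodrigues(R)[0],t,K,np.array(c['distortion'],float))[0][0,0]
E
python3 - <<'E'
from h import *
names=['ring_30_center','ring_42_center','ring_54_center','ring_66_center','card_58','card_70','card_82','card_94','square_a_center']
for n in ['top','scene']:
    c=r.read_camera(n); cv2.imwrite(f'pics/{n}0.png',c['img'][:,:,::-1])
    print(n,'cam',-np.array(c['R']).T@np.array(c['t']))
    for m in names:
        z=0.0225 if 'center' in m else 0.003
        for d in r.pinpoint(c,m):
            print(m,np.round(d['at']),round(d['conf'],2),np.round(px2w(c,d['at'],z)[:2],3))
o=r.get_obs();print(o)
E
```

```text
pics
top cam [ 0.41038088 -0.00235665  1.06495507]
ring_30_center [308. 254.] 0.7 [0.423 0.023]
ring_30_center [343. 172.] 0.55 [ 0.607 -0.054]
ring_42_center [483. 244.] 0.84 [ 0.451 -0.368]
ring_42_center [489. 286.] 0.73 [ 0.359 -0.381]
ring_42_center [431. 250.] 0.39 [ 0.436 -0.252]
ring_54_center [403. 192.] 0.87 [ 0.566 -0.188]
ring_66_center [150. 276.] 0.9 [0.369 0.37 ]
ring_66_center [195. 238.] 0.69 [0.454 0.274]
ring_66_center [215. 289.] 0.68 [0.343 0.227]
card_58 [178. 177.] 0.9 [0.594 0.321]
card_58 [312. 252.] 0.8 [0.428 0.014]
card_58 [434. 249.] 0.66 [ 0.44  -0.262]
card_58 [460. 190.] 0.63 [ 0.573 -0.323]
card_70 [178. 177.] 0.9 [0.594 0.321]
card_70 [312. 252.] 0.8 [0.428 0.014]
card_70 [434. 249.] 0.66 [ 0.44  -0.262]
card_70 [460. 190.] 0.63 [ 0.573 -0.323]
card_82 [178. 177.] 0.9 [0.594 0.321]
card_82 [312. 252.] 0.8 [0.428 0.014]
card_82 [434. 249.] 0.66 [ 0.44  -0.262]
card_82 [460. 190.] 0.63 [ 0.573 -0.323]
card_94 [178. 177.] 0.9 [0.594 0.321]
card_94 [312. 252.] 0.8 [0.428 0.014]
card_94 [434. 249.] 0.66 [ 0.44  -0.262]
card_94 [460. 190.] 0.63 [ 0.573 -0.
[... 1280 characters left out ...]
25088]), 'qd': array([ 1.11024796e-04,  1.11897360e-03, -1.50223166e-05, -4.17910435e-04,
        3.09563766e-04,  1.42786068e-04, -4.62143174e-04]), 'joint_efforts': array([-1.33829439e-03, -5.83337259e+01,  1.04756568e+00, -2.59444034e+01,
        1.24330446e-02,  1.63443718e-03, -2.29886314e-05]), 'ee_pos': array([ 0.14360223, -0.63393264,  0.23127178]), 'ee_rot': array([[-6.78771178e-05,  2.20951978e-01, -9.75284686e-01],
       [-1.12261037e-05, -9.75284688e-01, -2.20951978e-01],
       [-9.99999998e-01, -4.04893638e-06,  6.86799435e-05]]), 'force': array([-0.200227  , -0.13497498,  0.19125007]), 'moment': array([-0.05956595,  0.02228455, -0.02273872]), 'grip_width': 0.0852933250337385}
```

View pics/top0.png

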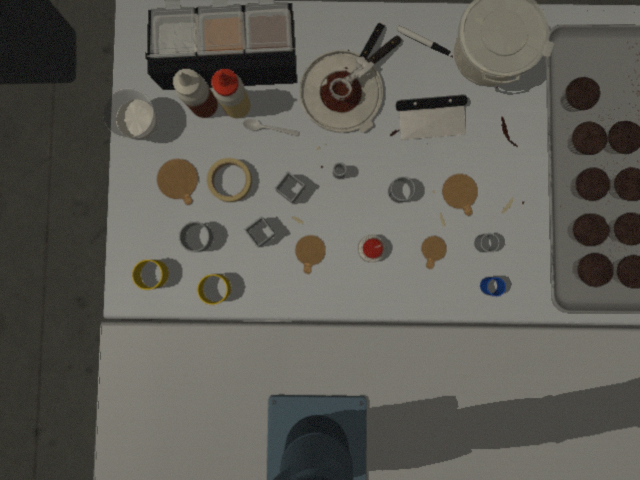

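View pics/scene0.png

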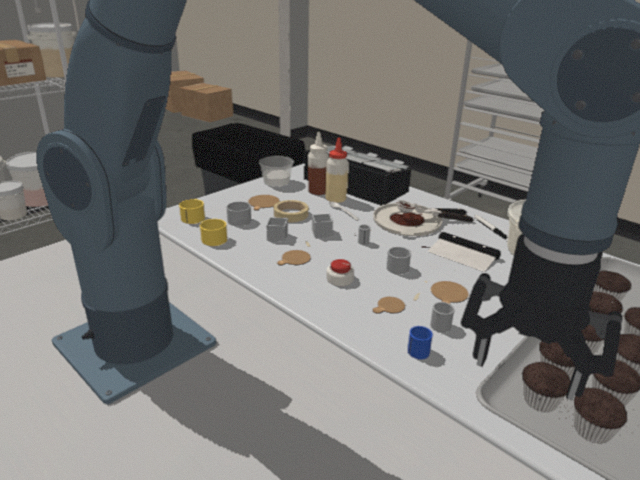

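Run:
```python
import cv2
a=cv2.imread('pics/top0.png')[130:320,120:520]
cv2.imwrite('pics/topz.png',cv2.resize(a,(800,380),interpolation=cv2.INTER_CUBIC))
a=a[:,:200];cv2.imwrite('pics/topl.png',cv2.resize(a,None,fx=3,fy=3,interpolation=cv2.INTER_CUBIC))
a=cv2.imread('pics/top0.png')[140:320,320:510]
cv2.imwrite('pics/topr.png',cv2.resize(a,None,fx=3,fy=3,interpolation=cv2.INTER_CUBIC))
```

```text
(no output)
```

View pics/topl.png

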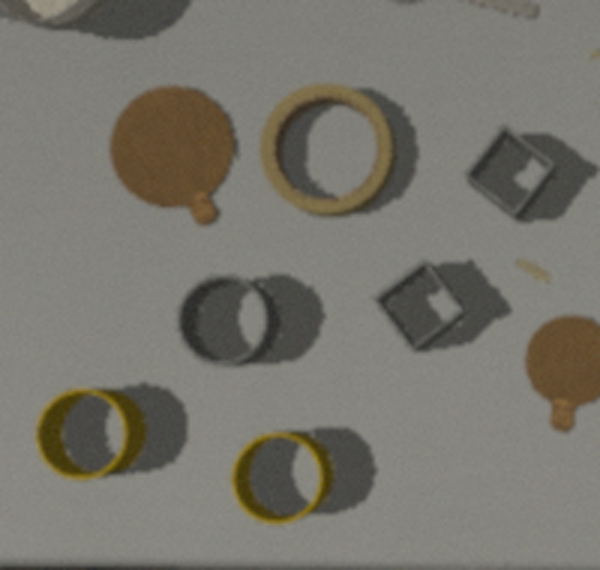

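View pics/topr.png

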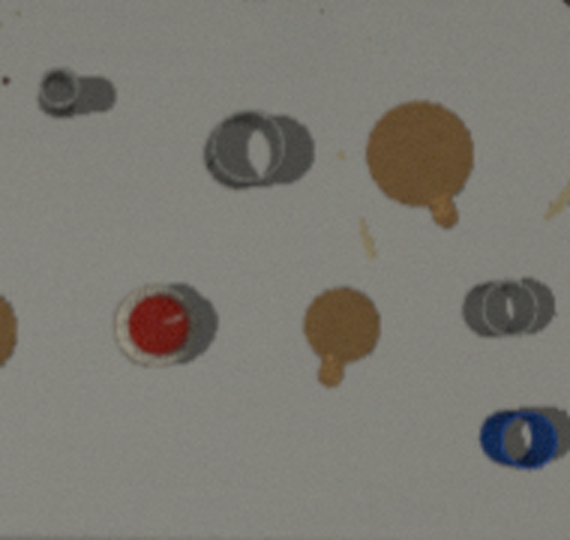

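Grey rings in the top view: 66 at (196,237), 54 at (402,190), 42 at (487,243), 30 at (340,171). The look-alikes are the yellow rings at (150,274) and (214,289), the blue ring at (492,286), the squares at (291,188) and (260,232), the timer at (371,249) and the tape at (229,180). Cards: 94 at (178,178), 82 at (460,191), 70 at (311,250), 58 at (433,247). Next I'll refine these positions with model fits.

```bash
cat >> h.py <<'E'
def proj(c,P):
    K=np.array([[c['fx'],0,c['cx']],[0,c['fy'],c['cy']],[0,0,1.]])
    return cv2.projectPoints(np.asarray(P,float),cv2.Rodrigues(np.array(c['R']))[0],np.array(c['t']),K,np.array(c['distortion'],float))[0][:,0]
A=np.linspace(0,2*np.pi,73)[:-1]
def circ(x,y,rad,z): return np.c_[x+rad*np.cos(A),y+rad*np.sin(A),np.full(72,z)]
def outline(c,x,y,rad,z0=0.,h=.045):
    P=np.r_[proj(c,circ(x,y,rad,z0)),proj(c,circ(x,y,rad,z0+h))].astype(np.float32)
    return cv2.convexHull(P)[:,0]
def fit(c,g,x0,y0,rad,z0=0.,h=.045,w=.015,inner=True):
    best=[]
    s=np.arange(-w,w+1e-6,.001)
    for dx in s:
        for dy in s:
            x,y=x0+dx,y0+dy
            P=[proj(c,circ(x,y,rad,z0+h))]
            if inner: P.append(proj(c,circ(x,y,rad-.0025,z0+h)))
            H=outline(c,x,y,rad,z0,h)
            H=np.r_[H,H[:1]]
            for a,b in zip(H[:-1],H[1:]):
                n=max(1,int(np.hypot(*(b-a)))); 
                P.append(a+(b-a)*np.arange(n)[:,None]/n)
            sc=[g[np.clip(np.round(p[:,1]*4).astype(int),0,g.shape[0]-1),np.clip(np.round(p[:,0]*4).astype(int),0,g.shape[1]-1)].mean() for p in P]
            best.append((np.mean([sc[0],np.mean(sc[2 if inner else 1:])]),x,y))
    return max(best)
def grad(c):
    G=cv2.cvtColor(c['img'],cv2.COLOR_RGB2GRAY).astype(np.float32)
    G=cv2.resize(G,None,fx=4,fy=4,interpolation=cv2.INTER_CUBIC);G=cv2.GaussianBlur(G,(0,0),3)
    # resize shifts: pixel u -> 4u+1.5
    m=np.hypot(cv2.Sobel(G,cv2.CV_32F,1,0),cv2.Sobel(G,cv2.CV_32F,0,1))
    return np.roll(m,(-2,-2),(0,1))
E
python3 - <<'E'
from h import *
rings={.030:(.608,-.047),.042:(.451,-.372),.054:(.566,-.184),.066:(.457,.277)}
cards={.058:(.435,-.258),.070:(.43,.012),.082:(.573,-.322),.094:(.59,.318)}
for n in ['top','scene']:
    c=r.read_camera(n);g=grad(c)
    im=cv2.resize(c['img'][:,:,::-1],None,fx=4,fy=4,interpolation=cv2.INTER_CUBIC)
    for d,(x,y) in rings.items():
        s,x,y=fit(c,g,x,y,d/2); print(n,'ring',d,round(s,1),round(x,4),round(y,4))
        cv2.polylines(im,[np.round(proj(c,circ(x,y,d/2,.045))*4+2).astype(int)],1,(0,255,0)); cv2.polylines(im,[np.round(proj(c,circ(x,y,d/2,0))*4+2).astype(int)],1,(255,0,255))
    hsv=cv2.cvtColor(c['img'],cv2.COLOR_RGB2HSV)
    for d,(x,y) in cards.items():
        s,x,y=fit(c,g,x,y,d/2,0,.003,.02,False); print(n,'card',d,round(s,1),round(x,4),round(y,4))
        cv2.polylines(im,[np.round(proj(c,circ(x,y,d/2,.003))*4+2).astype(int)],1,(0,255,0))
    if n=='top':
        cv2.imwrite('pics/fitl.png',im[600:1100,600:1400]); cv2.imwrite('pics/fitr.png',im[600:1100,1280:2060])
    else: cv2.imwrite('pics/fits.png',im[740:1340,800:1900][:, :, :]) if 0 else cv2.imwrite('pics/fits.png',cv2.resize(im[740:1340,700:1900],(800,400)))
E
```

```text
top ring 0.03 32.7 0.611 -0.045
top ring 0.042 30.3 0.456 -0.386
top ring 0.054 27.3 0.57 -0.184
top ring 0.066 37.1 0.458 0.27
top card 0.058 35.6 0.441 -0.262
top card 0.07 36.7 0.433 0.018
top card 0.082 35.1 0.573 -0.322
top card 0.094 34.6 0.592 0.324
scene ring 0.03 50.1 0.605 -0.043
scene ring 0.042 39.5 0.449 -0.373
scene ring 0.054 46.0 0.565 -0.182
scene ring 0.066 44.0 0.455 0.273
scene card 0.058 46.7 0.436 -0.26
scene card 0.07 47.7 0.428 0.02
scene card 0.082 44.6 0.568 -0.321
scene card 0.094 40.6 0.587 0.327
```

View pics/fitl.png

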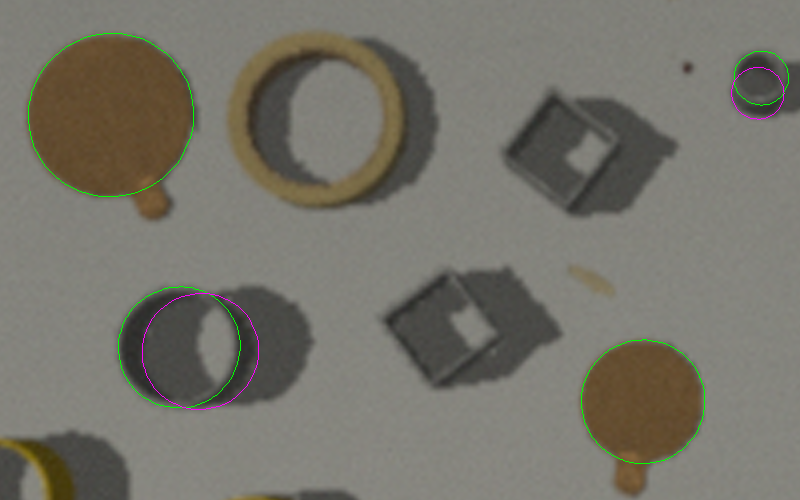

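View pics/fitr.png

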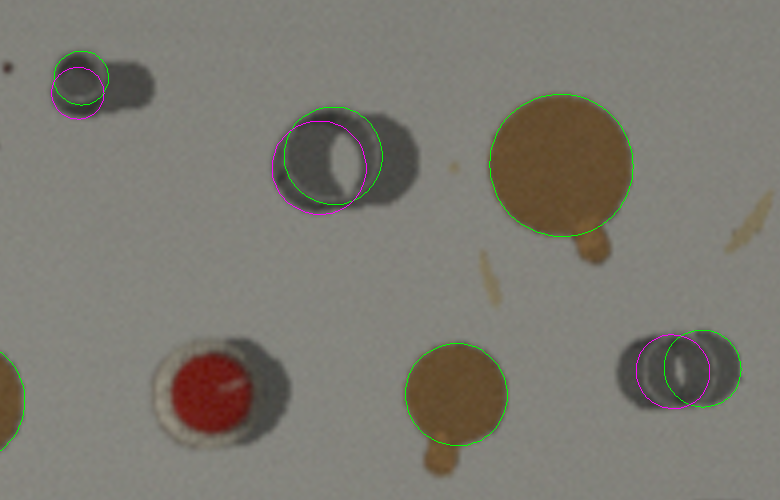

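View pics/fits.png

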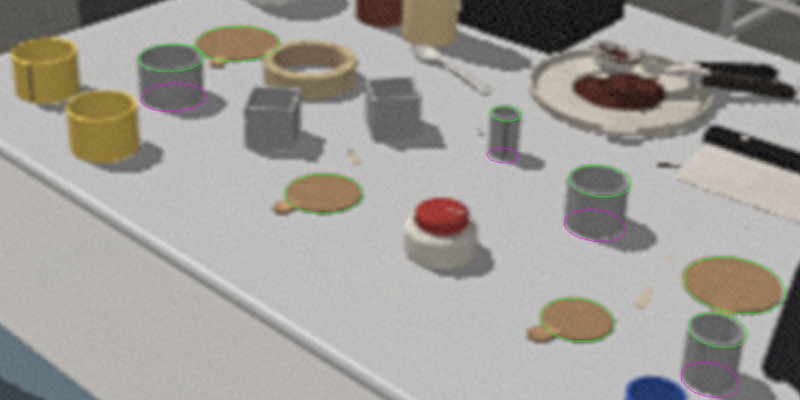

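Both views agree up to a constant offset of about 5 mm, so I'll use the averages. I'll set the ring 42 top fit aside because it locked onto the shadow.

Choice for the first reach: ring_42 is the grey ring at (487,243). It could be taken for the blue one at (492,286), the 54 mm ring at (402,190) or the 30 mm ring at (340,171). The close crop confirms the grey one.

Emit:
move_arm([
  {"x":2,"y":-3,"z":-6,"roll":0.1},
  {"x":5,"y":-6,"z":-11.5,"roll":0.2},
  {"x":9,"y":-9,"z":-17.3,"roll":0.223},
  {"x":13.1,"y":-12,"z":-23,"roll":0.223},
  {"x":13.1,"y":-15,"z":-29,"roll":0.223},
  {"x":13.1,"y":-18.6,"z":-35.8,"roll":0.223},
  {"x":13.1,"y":-18.6,"z":-35.8,"roll":0.223},
  {"x":13.1,"y":-18.6,"z":-35.8,"roll":0.223},
  {"x":13.1,"y":-18.6,"z":-35.8,"roll":0.223},
  {"x":13.1,"y":-18.6,"z":-35.8,"roll":0.223},
], fingers=0, grip_force=30)

```text
clock: 2.35
ee_pos: [0.4503, -0.375, 0.1004]
ee_rot: [[-0.001, -0.003, -1.0], [-0.001, -1.0, 0.003], [-1.0, 0.001, 0.001]]
force: [-1.1, 0.5, 0.3]
grip_width: 0.0855
```

Emit:
move_arm([
  {"x":3,"y":-0.1,"z":-0.1},
  {"x":6,"y":-0.1,"z":-0.1},
  {"x":8.2,"y":-0.1,"z":-0.1},
  {"x":9.2,"y":-0.1,"z":-0.1},
  {"x":9.2,"y":-0.1,"z":-0.1},
  {"x":9.2,"y":-0.1,"z":-0.1},
  {"x":9.2,"y":-0.1,"z":-0.1},
  {"x":9.2,"y":-0.1,"z":-0.1},
  {"x":9.2,"y":-0.1,"z":-0.1},
  {"x":9.2,"y":-0.1,"z":-0.1},
])

```text
$.series[0]: bad value
```

Run:
```python
from h import *
im=[]
for n,(a,b,w,h) in {'top':(430,190,110,110),'scene':(360,230,160,160)}.items():
    c=r.read_camera(n); im.append(cv2.resize(c['img'][b:b+h,a:a+w,::-1],(400,400),interpolation=cv2.INTER_CUBIC))
cv2.imwrite('pics/g42.png',np.hstack(im))
```

```text
(no output)
```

View pics/g42.png

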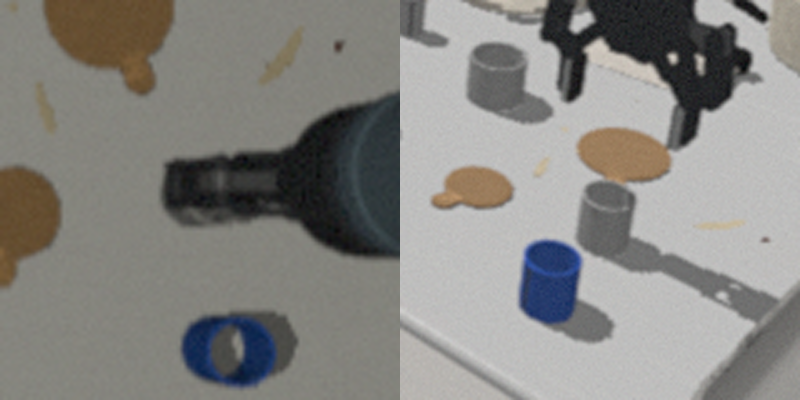

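The pictures show the gripper still hovering above the grey 42 mm ring, because the move was refused: every row needs a roll value.

Emit:
move_arm([
  {"x":3,"y":-0.1,"z":-0.1,"roll":0},
  {"x":6,"y":-0.1,"z":-0.1,"roll":0},
  {"x":8.2,"y":-0.1,"z":-0.1,"roll":0},
  {"x":9.2,"y":-0.1,"z":-0.1,"roll":0},
  {"x":9.2,"y":-0.1,"z":-0.1,"roll":0},
  {"x":9.2,"y":-0.1,"z":-0.1,"roll":0},
  {"x":9.2,"y":-0.1,"z":-0.1,"roll":0},
  {"x":9.2,"y":-0.1,"z":-0.1,"roll":0},
  {"x":9.2,"y":-0.1,"z":-0.1,"roll":0},
  {"x":9.2,"y":-0.1,"z":-0.1,"roll":0},
])

```text
clock: 3.7
ee_pos: [0.4527, -0.3724, 0.0083]
ee_rot: [[0.0, -0.0, -1.0], [-0.0, -1.0, 0.0], [-1.0, 0.0, -0.0]]
force: [0.4, -0.5, 0.2]
grip_width: 0.0854
```

Run:
```python
from h import *
im=[]
for n,(a,b,w,h) in {'top':(430,190,110,110),'scene':(360,230,160,160)}.items():
    c=r.read_camera(n); im.append(cv2.resize(c['img'][b:b+h,a:a+w,::-1],(400,400),interpolation=cv2.INTER_CUBIC))
cv2.imwrite('pics/g42b.png',np.hstack(im))
```

```text
(no output)
```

View pics/g42b.png

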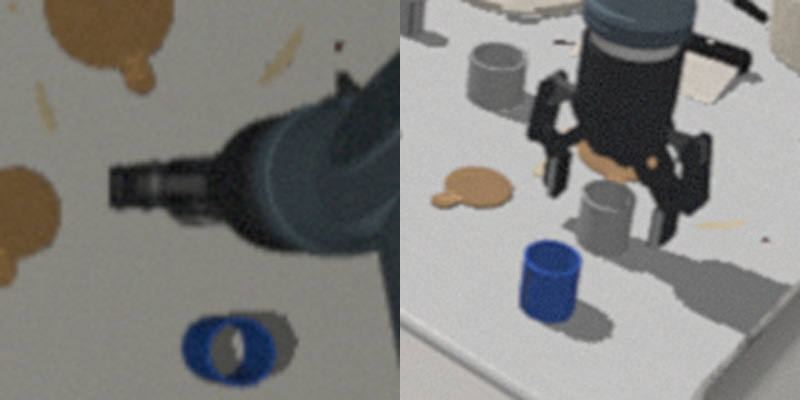

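The scene crop shows the fingers straddling the grey ring: tips at (560,195) and (663,240), ring centre at (607,218). Closing and lifting.

Emit:
move_arm([
  {"x":0,"y":0,"z":0,"roll":0},
  {"x":0,"y":0,"z":0,"roll":0},
  {"x":0,"y":0,"z":0,"roll":0},
  {"x":0,"y":0,"z":0,"roll":0},
  {"x":0,"y":0,"z":0,"roll":0},
  {"x":0,"y":0,"z":0,"roll":0},
  {"x":0,"y":0,"z":0,"roll":0},
  {"x":-2,"y":0,"z":0,"roll":0},
  {"x":-6,"y":0,"z":0,"roll":0},
  {"x":-10,"y":0,"z":0,"roll":0},
], fingers=255, grip_force=30)

```text
clock: 5.05
ee_pos: [0.4527, -0.3724, 0.1101]
ee_rot: [[0.0, -0.0, -1.0], [-0.0, -1.0, 0.0], [-1.0, 0.0, -0.0]]
force: [0.1, 0.1, -1.2]
grip_width: 0.0418
```

Emit:
move_arm([
  {"x":0,"y":-4,"z":0.2,"roll":0},
  {"x":0,"y":-10,"z":0.5,"roll":0},
  {"x":0,"y":-16,"z":0.9,"roll":0},
  {"x":0,"y":-22,"z":1.2,"roll":0},
  {"x":0,"y":-28,"z":1.5,"roll":0},
  {"x":0,"y":-34,"z":1.8,"roll":0},
  {"x":0,"y":-38,"z":2.1,"roll":0},
  {"x":0,"y":-39.2,"z":2.1,"roll":0},
  {"x":0,"y":-39.2,"z":2.1,"roll":0},
  {"x":0,"y":-39.2,"z":2.1,"roll":0},
])

```text
clock: 6.3
ee_pos: [0.432, 0.018, 0.1085]
ee_rot: [[0.0, -0.003, -1.0], [-0.001, -1.0, 0.003], [-1.0, 0.001, -0.0]]
force: [0.9, -0.4, -0.7]
grip_width: 0.0414
```

Emit:
move_arm([
  {"x":4,"y":0,"z":0,"roll":0},
  {"x":7.5,"y":0,"z":0,"roll":0},
  {"x":8.8,"y":0,"z":0,"roll":0},
  {"x":9.3,"y":0,"z":0,"roll":0},
  {"x":9.6,"y":0,"z":0,"roll":0},
  {"x":9.6,"y":0,"z":0,"roll":0},
  {"x":9.6,"y":0,"z":0,"roll":0},
  {"x":9.6,"y":0,"z":0,"roll":0},
  {"x":9.6,"y":0,"z":0,"roll":0},
  {"x":9.6,"y":0,"z":0,"roll":0},
])

```text
clock: 7.55
ee_pos: [0.4317, 0.0196, 0.0123]
ee_rot: [[0.0, -0.0, -1.0], [0.0, -1.0, 0.0], [-1.0, -0.0, -0.0]]
force: [0.9, 0.2, -1.8]
grip_width: 0.0423
```

Emit:
move_arm([
  {"x":0,"y":0,"z":0,"roll":0},
  {"x":0,"y":0,"z":0,"roll":0},
  {"x":0,"y":0,"z":0,"roll":0},
  {"x":0,"y":0,"z":0,"roll":0},
  {"x":0,"y":0,"z":0,"roll":0},
  {"x":0,"y":0,"z":0,"roll":0},
  {"x":0,"y":0,"z":0,"roll":0},
  {"x":-2,"y":0,"z":0,"roll":0},
  {"x":-6,"y":0,"z":0,"roll":0},
  {"x":-10,"y":0,"z":0,"roll":0},
], fingers=0)

```text
clock: 8.8
ee_pos: [0.4314, 0.0196, 0.1132]
ee_rot: [[-0.001, -0.0, -1.0], [-0.0, -1.0, 0.0], [-1.0, 0.0, 0.001]]
force: [1.3, 0.9, 0.4]
grip_width: 0.0858
```

Emit:
move_arm([
  {"x":0,"y":1.5,"z":-4,"roll":0},
  {"x":0,"y":3.5,"z":-9,"roll":0},
  {"x":0,"y":5,"z":-14,"roll":0},
  {"x":0,"y":6.4,"z":-17.6,"roll":0},
  {"x":0,"y":6.4,"z":-17.6,"roll":0},
  {"x":0,"y":6.4,"z":-17.6,"roll":0},
  {"x":0,"y":6.4,"z":-17.6,"roll":0},
  {"x":3,"y":6.4,"z":-17.6,"roll":0},
  {"x":4,"y":6.4,"z":-17.6,"roll":0},
  {"x":4,"y":6.4,"z":-17.6,"roll":0},
])

```text
clock: 10.05
ee_pos: [0.6069, -0.0442, 0.0719]
ee_rot: [[-0.002, 0.0, -1.0], [0.0, -1.0, -0.0], [-1.0, -0.0, 0.002]]
force: [0.2, -0.0, -0.1]
grip_width: 0.0851
```

Run:
```python
from h import *
im=[]
for n,(a,b,w,h) in {'top':(260,130,160,160),'scene':(230,160,200,200)}.items():
    c=r.read_camera(n); im.append(cv2.resize(c['img'][b:b+h,a:a+w,::-1],(400,400),interpolation=cv2.INTER_CUBIC))
cv2.imwrite('pics/g30.png',np.hstack(im)); print(r.get_obs()['ee_pos'])
```

```text
[ 0.6080972  -0.04434509  0.07303832]
```

View pics/g30.png

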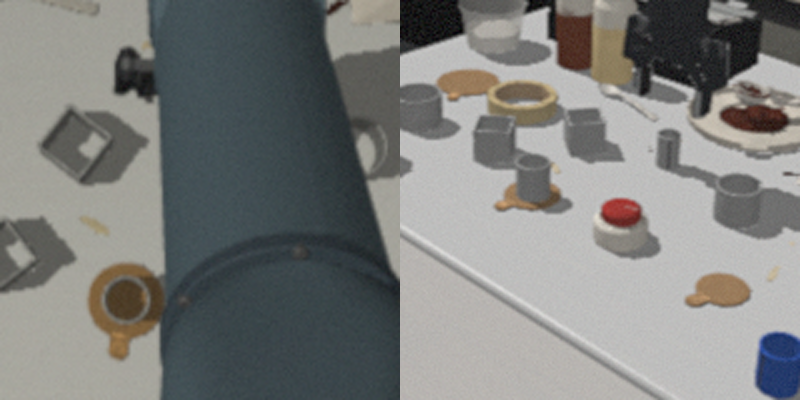

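Ring 42 stands upright in the middle of card 70, at crop (125,300) in the top view. The gripper is above ring 30, so I'm descending.

Emit:
move_arm([
  {"x":3,"y":0,"z":0,"roll":0},
  {"x":5.5,"y":0,"z":0,"roll":0},
  {"x":6.4,"y":0,"z":0,"roll":0},
  {"x":6.4,"y":0,"z":0,"roll":0},
  {"x":6.4,"y":0,"z":0,"roll":0},
  {"x":6.4,"y":0,"z":0,"roll":0},
  {"x":6.4,"y":0,"z":0,"roll":0},
  {"x":6.4,"y":0,"z":0,"roll":0},
  {"x":6.4,"y":0,"z":0,"roll":0},
  {"x":6.4,"y":0,"z":0,"roll":0},
])

```text
clock: 11.4
ee_pos: [0.6077, -0.0445, 0.0083]
ee_rot: [[-0.0, -0.0, -1.0], [-0.0, -1.0, 0.0], [-1.0, 0.0, 0.0]]
force: [-0.1, 0.2, 0.5]
grip_width: 0.0855
```

Run:
```python
from h import *
im=[]
for n,(a,b,w,h) in {'scene':(310,170,120,120)}.items():
    c=r.read_camera(n); im.append(cv2.resize(c['img'][b:b+h,a:a+w,::-1],(400,400),interpolation=cv2.INTER_CUBIC))
cv2.imwrite('pics/g30b.png',np.hstack(im)); print(r.get_obs()['ee_pos'])
```

```text
[ 0.60768983 -0.04444895  0.00823128]
```

View pics/g30b.png

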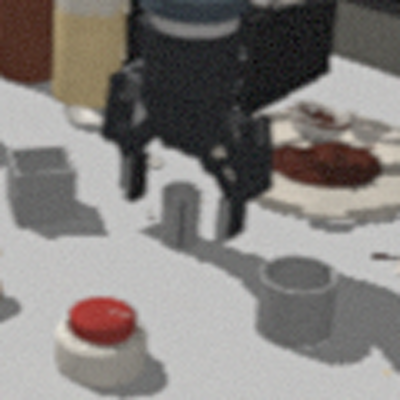

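The crop shows the 30 mm ring at (181,214), midway between the tips at (132,198) and (233,238). Closing.

Emit:
move_arm([
  {"x":0,"y":0,"z":0,"roll":0},
  {"x":0,"y":0,"z":0,"roll":0},
  {"x":0,"y":0,"z":0,"roll":0},
  {"x":0,"y":0,"z":0,"roll":0},
  {"x":0,"y":0,"z":0,"roll":0},
  {"x":0,"y":0,"z":0,"roll":0},
  {"x":0,"y":0,"z":0,"roll":0},
  {"x":-2,"y":0,"z":0,"roll":0},
  {"x":-6,"y":0,"z":0,"roll":0},
  {"x":-10,"y":0,"z":0,"roll":0},
], fingers=255)

```text
clock: 12.7
ee_pos: [0.6077, -0.0445, 0.1104]
ee_rot: [[0.0, -0.0, -1.0], [-0.0, -1.0, 0.0], [-1.0, 0.0, -0.0]]
force: [1.5, 0.3, -0.5]
grip_width: 0.0286
```

Emit:
move_arm([
  {"x":0,"y":3,"z":2.4,"roll":0},
  {"x":0,"y":7.5,"z":5.9,"roll":0},
  {"x":0,"y":12,"z":9.4,"roll":0},
  {"x":0,"y":16.5,"z":12.9,"roll":0},
  {"x":0,"y":20,"z":15.7,"roll":0},
  {"x":0,"y":21.65,"z":16.95,"roll":0},
  {"x":0,"y":21.65,"z":16.95,"roll":0},
  {"x":0,"y":21.65,"z":16.95,"roll":0},
  {"x":0,"y":21.65,"z":16.95,"roll":0},
  {"x":0,"y":21.65,"z":16.95,"roll":0},
])

```text
clock: 13.95
ee_pos: [0.4388, -0.26, 0.1083]
ee_rot: [[0.0, 0.001, -1.0], [0.0, -1.0, -0.001], [-1.0, -0.0, -0.0]]
force: [0.3, 0.6, -0.3]
grip_width: 0.0284
```

Emit:
move_arm([
  {"x":4,"y":0,"z":0,"roll":0},
  {"x":7.5,"y":0,"z":0,"roll":0},
  {"x":8.8,"y":0,"z":0,"roll":0},
  {"x":9.3,"y":0,"z":0,"roll":0},
  {"x":9.65,"y":0,"z":0,"roll":0},
  {"x":9.65,"y":0,"z":0,"roll":0},
  {"x":9.65,"y":0,"z":0,"roll":0},
  {"x":9.65,"y":0,"z":0,"roll":0},
  {"x":9.65,"y":0,"z":0,"roll":0},
  {"x":9.65,"y":0,"z":0,"roll":0},
])

```text
clock: 15.2
ee_pos: [0.4382, -0.2609, 0.0118]
ee_rot: [[0.0, -0.0, -1.0], [-0.0, -1.0, 0.0], [-1.0, 0.0, -0.0]]
force: [-0.1, 0.4, -0.1]
grip_width: 0.0284
```

Run:
```python
from h import *
im=[]
for n,(a,b,w,h) in {'scene':(320,220,120,120)}.items():
    c=r.read_camera(n); im.append(cv2.resize(c['img'][b:b+h,a:a+w,::-1],(400,400),interpolation=cv2.INTER_CUBIC))
cv2.imwrite('pics/p30.png',np.hstack(im)); print(r.get_obs()['ee_pos'],r.get_obs()['force'])
```

```text
[ 0.43817179 -0.26092546  0.01181068] [-0.02042594 -0.23858879 -0.568462  ]
```

View pics/p30.png

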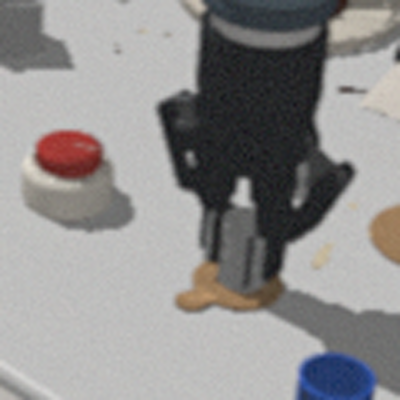

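Ring 30 is held over the middle of card 58, around crop (240,250). Releasing.

Emit:
move_arm([
  {"x":0,"y":0,"z":0,"roll":0},
  {"x":0,"y":0,"z":0,"roll":0},
  {"x":0,"y":0,"z":0,"roll":0},
  {"x":0,"y":0,"z":0,"roll":0},
  {"x":0,"y":0,"z":0,"roll":0},
  {"x":0,"y":0,"z":0,"roll":0},
  {"x":0,"y":0,"z":0,"roll":0},
  {"x":-2,"y":0,"z":0,"roll":0},
  {"x":-6,"y":0,"z":0,"roll":0},
  {"x":-10,"y":0,"z":0,"roll":0},
], fingers=0)

```text
clock: 16.5
ee_pos: [0.4379, -0.2608, 0.1127]
ee_rot: [[-0.001, -0.0, -1.0], [0.0, -1.0, 0.0], [-1.0, -0.0, 0.001]]
force: [1.1, 0.2, 0.8]
grip_width: 0.0857
```

Emit:
move_arm([
  {"x":0,"y":-2,"z":-3,"roll":0},
  {"x":0,"y":-5,"z":-8,"roll":0},
  {"x":0,"y":-7,"z":-12,"roll":0},
  {"x":0,"y":-7.8,"z":-12.93,"roll":0},
  {"x":0,"y":-7.8,"z":-12.93,"roll":0},
  {"x":0,"y":-7.8,"z":-12.93,"roll":0},
  {"x":0,"y":-7.8,"z":-12.93,"roll":0},
  {"x":3,"y":-7.8,"z":-12.93,"roll":0},
  {"x":4,"y":-7.8,"z":-12.93,"roll":0},
  {"x":4,"y":-7.8,"z":-12.93,"roll":0},
])

```text
clock: 17.75
ee_pos: [0.5667, -0.1832, 0.0713]
ee_rot: [[-0.002, -0.001, -1.0], [0.0, -1.0, 0.001], [-1.0, -0.0, 0.002]]
force: [0.2, -0.1, 0.6]
grip_width: 0.0856
```

Run:
```python
from h import *
im=[]
for n,(a,b,w,h) in {'top':(350,150,150,150),'scene':(320,180,150,150)}.items():
    c=r.read_camera(n); im.append(cv2.resize(c['img'][b:b+h,a:a+w,::-1],(400,400),interpolation=cv2.INTER_CUBIC))
cv2.imwrite('pics/g54.png',np.hstack(im)); print(r.get_obs()['ee_pos'],r.get_obs()['force'])
```

```text
[ 0.56783797 -0.18325352  0.07246418] [0.10525427 0.49220223 0.74710275]
```

View pics/g54.png

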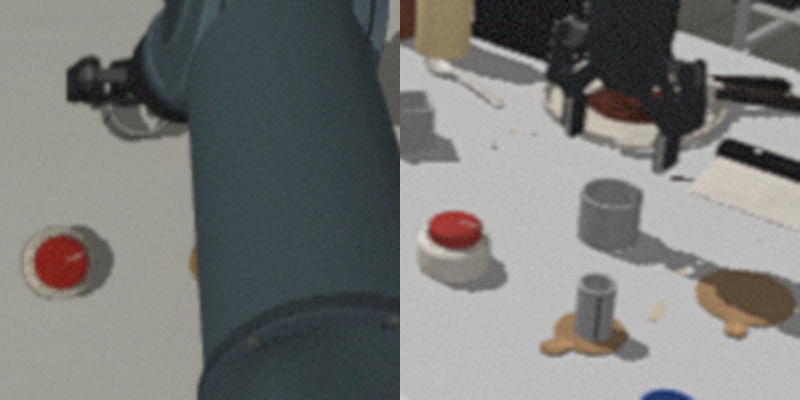

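Ring 30 stands in the middle of card 58. The gripper is above ring 54, at scene crop (610,215).

Emit:
move_arm([
  {"x":3,"y":0,"z":0,"roll":0},
  {"x":5.5,"y":0,"z":0,"roll":0},
  {"x":6.4,"y":0,"z":0,"roll":0},
  {"x":6.4,"y":0,"z":0,"roll":0},
  {"x":6.4,"y":0,"z":0,"roll":0},
  {"x":6.4,"y":0,"z":0,"roll":0},
  {"x":6.4,"y":0,"z":0,"roll":0},
  {"x":6.4,"y":0,"z":0,"roll":0},
  {"x":6.4,"y":0,"z":0,"roll":0},
  {"x":6.4,"y":0,"z":0,"roll":0},
])

```text
clock: 19.1
ee_pos: [0.5675, -0.1829, 0.0078]
ee_rot: [[-0.0, -0.0, -1.0], [0.0, -1.0, 0.0], [-1.0, -0.0, 0.0]]
force: [-0.7, -0.3, -0.6]
grip_width: 0.0853
```

Emit:
move_arm([
  {"x":0,"y":0,"z":0,"roll":0},
  {"x":0,"y":0,"z":0,"roll":0},
  {"x":0,"y":0,"z":0,"roll":0},
  {"x":0,"y":0,"z":0,"roll":0},
  {"x":0,"y":0,"z":0,"roll":0},
  {"x":0,"y":0,"z":0,"roll":0},
  {"x":0,"y":0,"z":0,"roll":0},
  {"x":-2,"y":0,"z":0,"roll":0},
  {"x":-6,"y":0,"z":0,"roll":0},
  {"x":-10,"y":0,"z":0,"roll":0},
], fingers=255)

```text
clock: 20.35
ee_pos: [0.5676, -0.183, 0.1097]
ee_rot: [[0.0, -0.0, -1.0], [-0.0, -1.0, 0.0], [-1.0, 0.0, -0.0]]
force: [0.1, 0.3, -0.3]
grip_width: 0.0538
```

Emit:
move_arm([
  {"x":0,"y":3,"z":-0.1,"roll":0},
  {"x":0,"y":7,"z":-0.2,"roll":0},
  {"x":0,"y":11,"z":-0.3,"roll":0},
  {"x":0,"y":13,"z":-0.3,"roll":0},
  {"x":0,"y":13.85,"z":-0.3,"roll":0},
  {"x":0,"y":13.85,"z":-0.3,"roll":0},
  {"x":0,"y":13.85,"z":-0.3,"roll":0},
  {"x":0,"y":13.85,"z":-0.3,"roll":0},
  {"x":2,"y":13.85,"z":-0.3,"roll":0},
  {"x":4,"y":13.85,"z":-0.3,"roll":0},
])

```text
clock: 21.6
ee_pos: [0.5701, -0.3209, 0.066]
ee_rot: [[-0.001, 0.0, -1.0], [0.0, -1.0, -0.0], [-1.0, -0.0, 0.001]]
force: [-0.6, 0.6, -0.8]
grip_width: 0.0539
```

Emit:
move_arm([
  {"x":3,"y":0,"z":0,"roll":0},
  {"x":4.8,"y":0,"z":0,"roll":0},
  {"x":5.3,"y":0,"z":0,"roll":0},
  {"x":5.65,"y":0,"z":0,"roll":0},
  {"x":5.65,"y":0,"z":0,"roll":0},
  {"x":5.65,"y":0,"z":0,"roll":0},
  {"x":5.65,"y":0,"z":0,"roll":0},
  {"x":5.65,"y":0,"z":0,"roll":0},
  {"x":5.65,"y":0,"z":0,"roll":0},
  {"x":5.65,"y":0,"z":0,"roll":0},
])

```text
clock: 22.85
ee_pos: [0.5705, -0.3214, 0.0113]
ee_rot: [[-0.0, -0.0, -1.0], [-0.0, -1.0, 0.0], [-1.0, 0.0, 0.0]]
force: [-0.6, 0.3, -0.3]
grip_width: 0.0537
```

Run:
```python
from h import *
im=[]
for n,(a,b,w,h) in {'top':(400,130,140,140),'scene':(370,200,150,150)}.items():
    c=r.read_camera(n); im.append(cv2.resize(c['img'][b:b+h,a:a+w,::-1],(400,400),interpolation=cv2.INTER_CUBIC))
cv2.imwrite('pics/p54.png',np.hstack(im)); print(r.get_obs()['ee_pos'],r.get_obs()['force'])
```

```text
[ 0.57044516 -0.32145081  0.01126731] [-0.78467555  0.93308931 -0.84597439]
```

View pics/p54.png

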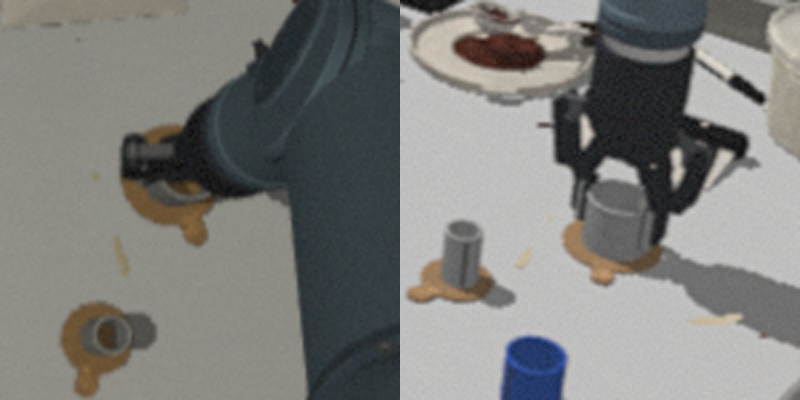

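Ring 54 sits centred over card 82, at scene crop (615,225). Releasing, then on to ring 66.

Emit:
move_arm([
  {"x":0,"y":0,"z":0,"roll":0},
  {"x":0,"y":0,"z":0,"roll":0},
  {"x":0,"y":0,"z":0,"roll":0},
  {"x":0,"y":0,"z":0,"roll":0},
  {"x":0,"y":0,"z":0,"roll":0},
  {"x":0,"y":0,"z":0,"roll":0},
  {"x":0,"y":0,"z":0,"roll":0},
  {"x":-2,"y":0,"z":0,"roll":0},
  {"x":-6,"y":0,"z":0,"roll":0},
  {"x":-10,"y":0,"z":0,"roll":0},
], fingers=0)

```text
clock: 24.2
ee_pos: [0.5707, -0.3216, 0.1138]
ee_rot: [[0.001, -0.0, -1.0], [-0.0, -1.0, 0.0], [-1.0, 0.0, -0.001]]
force: [0.2, -0.9, -1.3]
grip_width: 0.0854
```

Emit:
move_arm([
  {"x":0,"y":-3,"z":0.6,"roll":0},
  {"x":0,"y":-8,"z":1.5,"roll":0},
  {"x":0,"y":-13,"z":2.5,"roll":0},
  {"x":0,"y":-18,"z":3.5,"roll":0},
  {"x":0,"y":-23,"z":4.4,"roll":0},
  {"x":0,"y":-28,"z":5.4,"roll":0},
  {"x":0,"y":-33,"z":6.4,"roll":0},
  {"x":0,"y":-38,"z":7.3,"roll":0},
  {"x":0,"y":-41,"z":7.9,"roll":0},
  {"x":0,"y":-42,"z":8.1,"roll":0},
])

```text
clock: 25.45
ee_pos: [0.4897, 0.1007, 0.1125]
ee_rot: [[0.002, 0.003, -1.0], [0.001, -1.0, -0.003], [-1.0, -0.001, -0.002]]
force: [-0.0, -0.7, 0.1]
grip_width: 0.0851
```

Emit:
move_arm([
  {"x":0,"y":-4,"z":0.8,"roll":0},
  {"x":0,"y":-9,"z":1.7,"roll":0},
  {"x":0,"y":-14,"z":2.7,"roll":0},
  {"x":0,"y":-16.5,"z":3.2,"roll":0},
  {"x":0,"y":-17.3,"z":3.3,"roll":0},
  {"x":0,"y":-17.3,"z":3.3,"roll":0},
  {"x":0,"y":-17.3,"z":3.3,"roll":0},
  {"x":2,"y":-17.3,"z":3.3,"roll":0},
  {"x":4,"y":-17.3,"z":3.3,"roll":0},
  {"x":4,"y":-17.3,"z":3.3,"roll":0},
])

```text
clock: 26.7
ee_pos: [0.4561, 0.2695, 0.0702]
ee_rot: [[-0.002, -0.002, -1.0], [-0.002, -1.0, 0.002], [-1.0, 0.002, 0.002]]
force: [0.1, 0.2, -0.5]
grip_width: 0.0856
```

Run:
```python
from h import *
im=[]
for n,(a,b,w,h) in {'top':(130,150,170,170),'scene':(150,130,150,150)}.items():
    c=r.read_camera(n); im.append(cv2.resize(c['img'][b:b+h,a:a+w,::-1],(400,400),interpolation=cv2.INTER_CUBIC))
cv2.imwrite('pics/g66.png',np.hstack(im)); print(r.get_obs()['ee_pos'],r.get_obs()['force'])
```

```text
[0.45708066 0.27080481 0.0716854 ] [ 0.08944516 -0.60310648 -0.46165029]
```

View pics/g66.png

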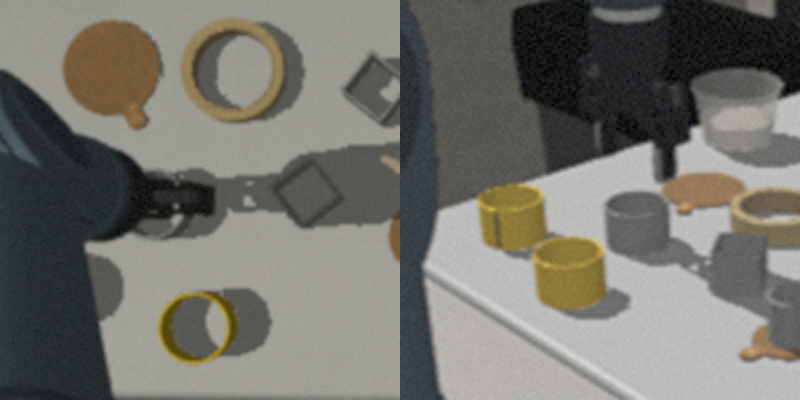

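Emit:
move_arm([
  {"x":1,"y":0,"z":0,"roll":0},
  {"x":2.4,"y":0,"z":0,"roll":0},
  {"x":2.4,"y":0,"z":0,"roll":0},
  {"x":2.4,"y":0,"z":0,"roll":0},
  {"x":2.4,"y":0,"z":0,"roll":0},
  {"x":2.4,"y":0,"z":0,"roll":0},
  {"x":2.4,"y":0,"z":0,"roll":0},
  {"x":2.4,"y":0,"z":0,"roll":0},
  {"x":2.4,"y":0,"z":0,"roll":0},
  {"x":2.4,"y":0,"z":0,"roll":0},
])

```text
clock: 28.05
ee_pos: [0.4566, 0.2716, 0.0473]
ee_rot: [[-0.0, -0.0, -1.0], [-0.0, -1.0, 0.0], [-1.0, 0.0, 0.0]]
force: [0.1, 0.9, 0.6]
grip_width: 0.0857
```

Run:
```python
from h import *
im=[]
for n,(a,b,w,h) in {'top':(150,190,100,100),'scene':(190,150,100,100)}.items():
    c=r.read_camera(n); im.append(cv2.resize(c['img'][b:b+h,a:a+w,::-1],(400,400),interpolation=cv2.INTER_CUBIC))
cv2.imwrite('pics/g66b.png',np.hstack(im)); print(r.get_obs()['ee_pos'],r.get_obs()['force'])
# projected expected tips
for y in (-.0427,.0427): print(w2px(c,[.4568,.2713+y,.060]), w2px(c,[.4568,.2713+y,.045]))
```

```text
[0.45657279 0.27160238 0.04728575] [0.61475032 0.18117947 0.34846731]
[249.37649143 205.6820214 ] [249.60789668 210.81772122]
[229.60932153 196.22942006] [229.92745557 201.22306872]
```

View pics/g66b.png

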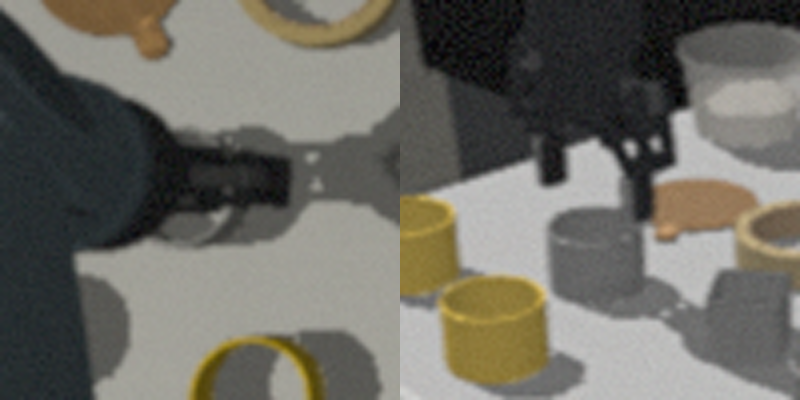

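The tips at scene pixels (228,195) and (250,204) match their projections, so the gripper is centred over ring 66. Descending.

Emit:
move_arm([
  {"x":1,"y":-0.05,"z":0,"roll":0},
  {"x":2,"y":-0.05,"z":0,"roll":0},
  {"x":3,"y":-0.05,"z":0,"roll":0},
  {"x":3.9,"y":-0.05,"z":0,"roll":0},
  {"x":3.9,"y":-0.05,"z":0,"roll":0},
  {"x":3.9,"y":-0.05,"z":0,"roll":0},
  {"x":3.9,"y":-0.05,"z":0,"roll":0},
  {"x":3.9,"y":-0.05,"z":0,"roll":0},
  {"x":3.9,"y":-0.05,"z":0,"roll":0},
  {"x":3.9,"y":-0.05,"z":0,"roll":0},
])

```text
clock: 29.4
ee_pos: [0.4566, 0.2721, 0.0084]
ee_rot: [[0.0, -0.0, -1.0], [0.0, -1.0, 0.0], [-1.0, -0.0, -0.0]]
force: [-0.5, 0.6, -0.1]
grip_width: 0.0855
```

Emit:
move_arm([
  {"x":0,"y":0,"z":0,"roll":0},
  {"x":0,"y":0,"z":0,"roll":0},
  {"x":0,"y":0,"z":0,"roll":0},
  {"x":0,"y":0,"z":0,"roll":0},
  {"x":0,"y":0,"z":0,"roll":0},
  {"x":0,"y":0,"z":0,"roll":0},
  {"x":0,"y":0,"z":0,"roll":0},
  {"x":-2,"y":0,"z":0,"roll":0},
  {"x":-6,"y":0,"z":0,"roll":0},
  {"x":-10,"y":0,"z":0,"roll":0},
], fingers=255)

```text
clock: 30.65
ee_pos: [0.4561, 0.2718, 0.109]
ee_rot: [[-0.001, -0.0, -1.0], [-0.001, -1.0, 0.0], [-1.0, 0.001, 0.001]]
force: [0.9, -0.6, -1.0]
grip_width: 0.0655
```

Emit:
move_arm([
  {"x":0,"y":-1,"z":-3,"roll":0},
  {"x":0,"y":-3,"z":-7,"roll":0},
  {"x":0,"y":-4.5,"z":-11,"roll":0},
  {"x":0,"y":-5.35,"z":-13,"roll":0},
  {"x":0,"y":-5.35,"z":-13.3,"roll":0},
  {"x":0,"y":-5.35,"z":-13.3,"roll":0},
  {"x":0,"y":-5.35,"z":-13.3,"roll":0},
  {"x":0,"y":-5.35,"z":-13.3,"roll":0},
  {"x":2,"y":-5.35,"z":-13.3,"roll":0},
  {"x":4,"y":-5.35,"z":-13.3,"roll":0},
])

```text
clock: 31.9
ee_pos: [0.589, 0.3253, 0.0666]
ee_rot: [[-0.001, -0.0, -1.0], [-0.0, -1.0, 0.0], [-1.0, 0.0, 0.001]]
force: [-0.4, 0.0, -1.8]
grip_width: 0.0658
```

Emit:
move_arm([
  {"x":3,"y":0,"z":0,"roll":0},
  {"x":4.8,"y":0,"z":0,"roll":0},
  {"x":5.3,"y":0,"z":0,"roll":0},
  {"x":5.65,"y":0,"z":0,"roll":0},
  {"x":5.65,"y":0,"z":0,"roll":0},
  {"x":5.65,"y":0,"z":0,"roll":0},
  {"x":5.65,"y":0,"z":0,"roll":0},
  {"x":5.65,"y":0,"z":0,"roll":0},
  {"x":5.65,"y":0,"z":0,"roll":0},
  {"x":5.65,"y":0,"z":0,"roll":0},
])

```text
clock: 33.15
ee_pos: [0.5896, 0.3256, 0.0118]
ee_rot: [[-0.0, -0.0, -1.0], [-0.0, -1.0, 0.0], [-1.0, 0.0, 0.0]]
force: [-0.6, -0.2, 0.3]
grip_width: 0.066
```

Run:
```python
from h import *
im=[]
for n,(a,b,w,h) in {'top':(130,130,120,120),'scene':(220,130,110,110)}.items():
    c=r.read_camera(n); im.append(cv2.resize(c['img'][b:b+h,a:a+w,::-1],(400,400),interpolation=cv2.INTER_CUBIC))
cv2.imwrite('pics/p66.png',np.hstack(im)); print(r.get_obs()['ee_pos'],r.get_obs()['force'])
```

```text
[0.58959517 0.32556888 0.01181405] [ 0.13110416 -0.17995452 -0.36676572]
```

View pics/p66.png

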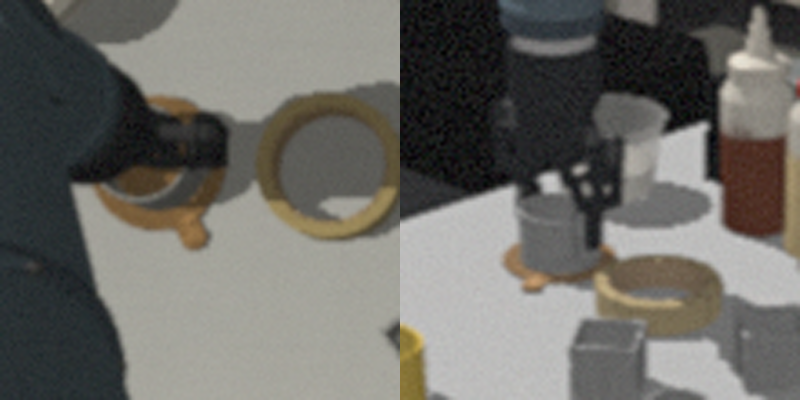

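Ring 66 sits centred over card 94, at scene crop (560,235), and the finger clears the tape. Releasing.

Emit:
move_arm([
  {"x":0,"y":0,"z":0,"roll":0},
  {"x":0,"y":0,"z":0,"roll":0},
  {"x":0,"y":0,"z":0,"roll":0},
  {"x":0,"y":0,"z":0,"roll":0},
  {"x":0,"y":0,"z":0,"roll":0},
  {"x":0,"y":0,"z":0,"roll":0},
  {"x":0,"y":0,"z":0,"roll":0},
  {"x":-2,"y":0,"z":0,"roll":0},
  {"x":-6,"y":0,"z":0,"roll":0},
  {"x":-10,"y":0,"z":0,"roll":0},
], fingers=0)

```text
clock: 34.5
ee_pos: [0.5898, 0.3257, 0.1143]
ee_rot: [[0.001, -0.0, -1.0], [0.0, -1.0, 0.0], [-1.0, -0.0, -0.001]]
force: [0.4, 0.8, 0.7]
grip_width: 0.0854
```

Emit:
move_arm([
  {"x":-5,"y":2,"z":0.5,"roll":0},
  {"x":-9,"y":6,"z":1,"roll":0},
  {"x":-12,"y":11,"z":2,"roll":0},
  {"x":-12,"y":16,"z":3,"roll":0},
  {"x":-12,"y":21,"z":4,"roll":0},
  {"x":-12,"y":26,"z":5,"roll":0},
  {"x":-12,"y":30,"z":5,"roll":0},
  {"x":-12,"y":34,"z":5,"roll":0},
  {"x":-12,"y":36,"z":5,"roll":0},
  {"x":-12,"y":36,"z":5,"roll":0},
])

```text
clock: 35.75
ee_pos: [0.5396, -0.0362, 0.2331]
ee_rot: [[0.002, -0.004, -1.0], [-0.001, -1.0, 0.004], [-1.0, 0.001, -0.002]]
force: [-0.2, 0.3, 0.3]
grip_width: 0.0852
```

```bash
cat > chk.py <<'E'
from h import *
import sys
rings={.030:(.4385,-.261),.042:(.4305,.019),.054:(.5705,-.3215),.066:(.5895,.3255)}
tag=sys.argv[1]
for n,o in (('top',(0,0)),('scene',(-.0025,0))):
    c=r.read_camera(n);g=grad(c)
    im=cv2.resize(c['img'][:,:,::-1],None,fx=4,fy=4,interpolation=cv2.INTER_CUBIC)
    for d,(x,y) in rings.items():
        s,x1,y1=fit(c,g,x,y,d/2,.003,w=.012); C=fit(c,g,x,y,d/2+.014,0,.003,.008,False); print(n,d,round(s),'ring',np.round((x1,y1),4),'card',round(C[0]),np.round(C[1:],4),'diff mm',np.round(1e3*np.array([x1-C[1],y1-C[2]]),1))
        cv2.polylines(im,[np.round(proj(c,circ(x1,y1,d/2,.048))*4+2).astype(int)],1,(0,255,0))
    cv2.imwrite(f'pics/{tag}_{n}.png',cv2.resize(im[560:1320,400:2080],(800,362)))
    print(r.get_obs()['ee_pos'])
E
python3 chk.py a
```

```text
top 0.03 21 ring [ 0.4305 -0.262 ] card 37 [ 0.4415 -0.262 ] diff mm [-11.   0.]
top 0.042 20 ring [0.4255 0.03  ] card 23 [0.4325 0.018 ] diff mm [-7. 12.]
top 0.054 16 ring [ 0.5805 -0.3095] card 30 [ 0.5735 -0.3215] diff mm [ 7. 12.]
top 0.066 29 ring [0.5915 0.3215] card 40 [0.5915 0.3245] diff mm [ 0. -3.]
[ 0.53971153 -0.03426314  0.23283273]
scene 0.03 39 ring [ 0.4365 -0.261 ] card 40 [ 0.4355 -0.259 ] diff mm [ 1. -2.]
scene 0.042 31 ring [0.4285 0.017 ] card 37 [0.4275 0.021 ] diff mm [ 1. -4.]
scene 0.054 46 ring [ 0.5685 -0.3205] card 26 [ 0.5685 -0.3185] diff mm [ 0. -2.]
scene 0.066 35 ring [0.5845 0.3225] card 37 [0.5855 0.3245] diff mm [-1. -2.]
[ 0.53974126 -0.03325393  0.23259871]
```

View pics/a_top.png

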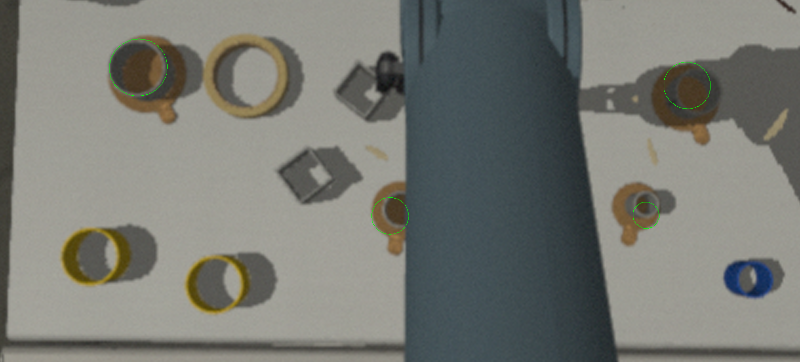

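View pics/a_scene.png

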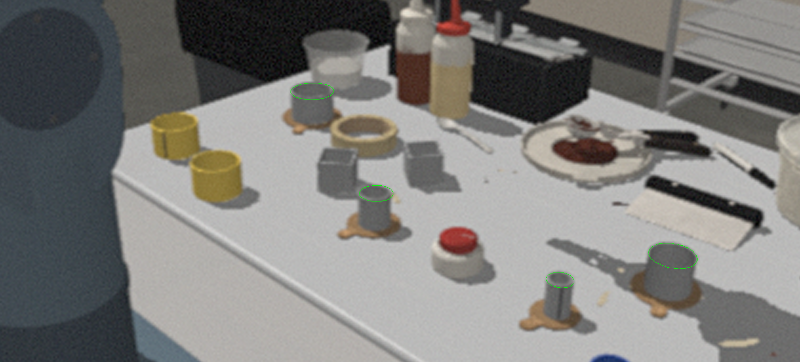

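In the scene view every ring fits within about 4 mm of its card centre. The top-view ring fits are visibly off the rims for 30, 42 and 54, because grey on brown has little contrast. As an independent check, I'll overlay the predicted centred rim in the top view, after moving the arm aside to uncover card 70.

Emit:
move_arm([
  {"x":0,"y":4,"z":0.5,"roll":0},
  {"x":0,"y":9,"z":1,"roll":0},
  {"x":0,"y":13,"z":2,"roll":0},
  {"x":0,"y":16,"z":2,"roll":0},
  {"x":0,"y":16,"z":2,"roll":0},
  {"x":0,"y":16,"z":2,"roll":0},
  {"x":0,"y":16,"z":2,"roll":0},
  {"x":0,"y":16,"z":2,"roll":0},
  {"x":0,"y":16,"z":2,"roll":0},
  {"x":0,"y":16,"z":2,"roll":0},
])

```text
clock: 37.1
ee_pos: [0.5195, -0.1943, 0.2318]
ee_rot: [[0.0, -0.0, -1.0], [0.0, -1.0, 0.0], [-1.0, -0.0, -0.0]]
force: [0.3, 0.1, 0.1]
grip_width: 0.0853
```

Run:
```python
from h import *
c=r.read_camera('top')
im=cv2.resize(c['img'][:,:,::-1],None,fx=6,fy=6,interpolation=cv2.INTER_CUBIC)
T=[]
for d,x,y in ((.030,.4415,-.262),(.042,.433,.018),(.054,.573,-.322),(.066,.592,.3245)):
    for z in (.048,): cv2.polylines(im,[np.round(proj(c,circ(x,y,d/2,z))*6+2.5).astype(int)],1,(0,255,0))
    u,v=(proj(c,[[x,y,.02]])[0]*6).astype(int); T.append(cv2.resize(im[v-190:v+190,u-190:u+190],(200,200))if 0 else im[v-190:v+190,u-190:u+190])
cv2.imwrite('pics/fin.png',cv2.resize(np.vstack([np.hstack(T[:2]),np.hstack(T[2:])]),(600,600)))
```

```text
(no output)
```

View pics/fin.png

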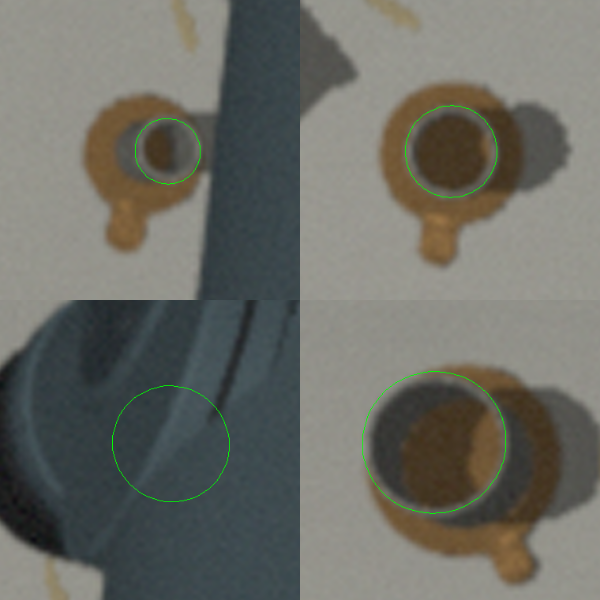

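The overlaid centred rims coincide with the real rims of 30, 42 and 66 in the top view. Ring 54 is hidden by the arm here, but the scene view shows it within 2 mm. All are centred, so I'm handing in.

```bash
python3 -c "
from bench import r
print(r.job_done())"
```

```text
the job is handed in; nothing more can be done
None
```

All four grey round rings now stand on the cards of their size: 30 on 58, 42 on 70, 54 on 82 and 66 on 94. I handed the job in with about 37 s on the clock. I never touched the square rings, the yellow and blue look-alikes, the timer or the tape.

- **Scene camera:** the ring and card fits put every ring within about 4 mm of its card centre, all upright and released.
- **Top camera, by overlay:** the expected rims for centred rings matched the real rims of 30, 42 and 66. Ring 54 was hidden by the arm in that last top view, so its only final check is the scene camera, where it was within about 2 mm.
- **Disagreements:** the automatic top-view fits gave offsets of 11 to 14 mm for rings 30, 42 and 54. I discarded them because the fitted circles lay visibly off the rims or ran into the arm's cover. The two cameras also disagree by a steady 5 mm or so in x, which I averaged out.
- **Squares:** they looked unmoved in the pictures, but I did not measure their positions again.

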